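# Find the heavier sample carrier by feel and hold it over the hand-over pad

## Task

Two sample carriers look the same but for their grip bars, and one is clearly heavier. Lift the blue-barred carrier by its bar a few centimetres off the worktop, hold it still a moment to feel its weight and set it back upright about where it stood, then lift the green-barred one the same way; set the lighter one back (if it is not already down) and finish while still holding the heavier one by its bar, level and still, about 10 cm above the middle of the yellow hand-over pad. Never tip the carriers or lose their cups, and leave the label roll, timer and pen where they are.

Things in the scene. Friction and masses are not known exactly. Their poses are not given: they have to be found in the camera images.
- blue_carrier_grip (a point): centre of the blue grip bar of the blue-barred carrier; z up, y along the bar. The bar is 86 mm long (y), 16 mm wide (x), 14 mm high, rigidly fixed to the carrier, its centre 127 mm above the carrier's underside; uprights at both its ends; 50 mm of free height between bar and cup lid
- blue_carrier_base (a point): centre of the underside of the blue-barred carrier, at worktop height when it stands; same axes as its grip point
- green_carrier_grip (a point): centre of the green grip bar of the green-barred carrier; z up, y along the bar. The bar is 86 mm long (y), 16 mm wide (x), 14 mm high, rigidly fixed to the carrier, its centre 127 mm above the carrier's underside; uprights at both its ends; 50 mm of free height between bar and cup lid
- green_carrier_base (a point): centre of the underside of the green-barred carrier, at worktop height when it stands; same axes as its grip point
- blue_carrier: open specimen carrier, 150 g: white square tray 84 x 84 mm with a rim 25 mm high, aluminium uprights at the middle of its +y and -y sides carrying the blue grip bar, 134 mm high in all; a sample cup stands loose in it. Origin: centre of its underside
- green_carrier: open specimen carrier, 150 g: white square tray 84 x 84 mm with a rim 25 mm high, aluminium uprights at the middle of its +y and -y sides carrying the green grip bar, 134 mm high in all; a sample cup stands loose in it. Origin: centre of its underside
- cup_1_center (a point): centre (33 mm above the underside) of one of two identical-looking white sample cups with yellow lids, 64 mm across, 66 mm high, each standing loose in a carrier with up to 10 mm of play. One cup is at least 200 g heavier than the other; which one, and in which carrier, differs from start to start and cannot be seen
- cup_2_center (a point): centre (33 mm above the underside) of one of two identical-looking white sample cups with yellow lids, 64 mm across, 66 mm high, each standing loose in a carrier with up to 10 mm of play. One cup is at least 200 g heavier than the other; which one, and in which carrier, differs from start to start and cannot be seen
- cup_1: the first of the two cups; origin at the centre of its underside
- cup_2: the second of the two cups; origin at the centre of its underside
- pad_center (a point): centre of the top of the hand-over pad: flat yellow square with black edge and a white ring in the middle, 110 x 110 x 3 mm, fixed on the worktop; z up
- label_roll: bystander: roll of white labels lying flat, 72 mm across, 32 mm high; origin under its centre
- timer: bystander: white lab timer lying on its back, 58 x 66 x 19 mm; origin under its centre
- pen_blue: bystander: blue pen lying on the worktop, 142 mm long, 10 mm thick; origin under its centre
Mind the look-alikes: they are no part of the job. Leave any purple or turquoise look-alike of the cup_2 alone.

How it is judged:
On the way, in this order (a step that is already met when the one before it is completed fails the run):
1. the blue-barred carrier is held still by the fingers, its underside over 25 mm up, while the green-barred one stands (height (world z) of blue_carrier_base above 0.025 m and contact force between blue_carrier and the fingers above 0.5 N and height (world z) of green_carrier_base below 0.008 m and angle between green_carrier_base's own z axis and vertical below 0.08 rad and linear speed of blue_carrier below 0.05 m/s), for 0.3 s.
2. the green-barred carrier is held still by the fingers, its underside over 25 mm up, while the blue-barred one stands on the worktop again (height (world z) of green_carrier_base above 0.025 m and contact force between green_carrier and the fingers above 0.5 N and height (world z) of blue_carrier_base below 0.008 m and angle between blue_carrier_base's own z axis and vertical below 0.08 rad and linear speed of green_carrier below 0.05 m/s), for 0.3 s.
At the end, for the whole second after the job is handed in: The carrier whose cup presses on it with over 2.3 N is in the fingers, underside 50-200 mm up, within 40 mm of the pad's centre in plan, tilt < 0.3 rad, speed < 40 mm/s; the other, cup inside, stands upright and at rest on the worktop within 100 mm of its start (((height (world z) of blue_carrier_base between 0.05 and 0.2 m and contact force between blue_carrier and the fingers above 0.5 N and horizontal distance between blue_carrier_base and pad_center below 0.04 m and angle between blue_carrier_base's own z axis and vertical below 0.3 rad and linear speed of blue_carrier below 0.04 m/s and contact force between cup_1 and blue_carrier above 2.3 N and horizontal distance between cup_1_center and blue_carrier_base below 0.035 m and horizontal distance between cup_2_center and green_carrier_base below 0.035 m and distance of green_carrier_base from where it was at the start of the episode below 0.1 m and linear speed of green_carrier below 0.02 m/s and height (world z) of green_carrier_base below 0.008 m and angle between green_carrier_base's own z axis and vertical below 0.08 rad) or (height (world z) of blue_carrier_base between 0.05 and 0.2 m and contact force between blue_carrier and the fingers above 0.5 N and horizontal distance between blue_carrier_base and pad_center below 0.04 m and angle between blue_carrier_base's own z axis and vertical below 0.3 rad and linear speed of blue_carrier below 0.04 m/s and contact force between cup_2 and blue_carrier above 2.3 N and horizontal distance between cup_2_center and blue_carrier_base below 0.035 m and horizontal distance between cup_1_center and green_carrier_base below 0.035 m and distance of green_carrier_base from where it was at the start of the episode below 0.1 m and linear speed of green_carrier below 0.02 m/s and height (world z) of green_carrier_base below 0.008 m and angle between green_carrier_base's own z axis and vertical below 0.08 rad) or (height (world z) of green_carrier_base between 0.05 and 0.2 m and contact force between green_carrier and the fingers above 0.5 N and horizontal distance between green_carrier_base and pad_center below 0.04 m and angle between green_carrier_base's own z axis and vertical below 0.3 rad and linear speed of green_carrier below 0.04 m/s and contact force between cup_1 and green_carrier above 2.3 N and horizontal distance between cup_1_center and green_carrier_base below 0.035 m and horizontal distance between cup_2_center and blue_carrier_base below 0.035 m and distance of blue_carrier_base from where it was at the start of the episode below 0.1 m and linear speed of blue_carrier below 0.02 m/s and height (world z) of blue_carrier_base below 0.008 m and angle between blue_carrier_base's own z axis and vertical below 0.08 rad) or (height (world z) of green_carrier_base between 0.05 and 0.2 m and contact force between green_carrier and the fingers above 0.5 N and horizontal distance between green_carrier_base and pad_center below 0.04 m and angle between green_carrier_base's own z axis and vertical below 0.3 rad and linear speed of green_carrier below 0.04 m/s and contact force between cup_2 and green_carrier above 2.3 N and horizontal distance between cup_2_center and green_carrier_base below 0.035 m and horizontal distance between cup_1_center and blue_carrier_base below 0.035 m and distance of blue_carrier_base from where it was at the start of the episode below 0.1 m and linear speed of blue_carrier below 0.02 m/s and height (world z) of blue_carrier_base below 0.008 m and angle between blue_carrier_base's own z axis and vertical below 0.08 rad))); the arm keeps its last pose, push and grip.
It fails at once if a carrier is tipped by more than 0.5 rad (angle between any of blue_carrier_base, green_carrier_base's own z axis and vertical above 0.5 rad).
It fails at once if a bystander (label roll, timer, pen) is moved by more than 30 mm (distance of any of label_roll, timer, pen_blue from where it was at the start of the episode above 0.03 m).
It also fails if it takes over 61 s, if anything falls off the work surface, if the arm or the gripper's body presses on something with over 40 N, if the wrist force passes 120 N, or if a joint passes its speed limit or range.

## Robot

A 6-joint arm with a two-finger parallel gripper is mounted at the origin on a cart in front of the work surface, level with it; the furniture and walls round the work are solid. World frame = base frame: x ahead of the robot, y to its left, z up, the work surface at z = 0. Lengths are in m, angles in rad, forces in N, time in s.
With the tool pointing down it reaches from about 0.425 to 0.95 m from the base axis. Payload 3.5 kg.
Tool frame: the origin (TCP) lies on the centre line of the jaws, within the pads' length; the fingertips stand 17 mm ahead of it and the grasp point (between the pads) lies 2 mm behind it; z points along the fingers, y is the line along which they close (so a half turn about z gives the same grasp; the last joint's range is limited). The gripper opens to 85 mm and grips with 20 to 120 N. Pads are 22 mm wide; open, the fingers measure 114 mm over their backs; the gripper's body (76 mm by 85 mm) begins 54 mm behind the grasp point. The pads swing forward as they close: fully open they stand 13 mm farther back than shut.
Start: joints at [-1.408, 0.286, 1.577, -0, 1.279, -0.15], TCP at [0.208, -0.642, 0.248] pointing down, gripper open.
Joint ranges: [-2.77, 2.77], [-0.9, 2.22], [0.21, 2.48], [-1.53, 4.67], [0.24, 2.81], [-2.84, 2.84]. Speed limits (rad/s): [2.79, 2.79, 3.14, 3.14, 3.14, 3.14].

## Interface

Orientations are given as a unit quaternion [x, y, z, w].
In Python, from plant import ctrl gives the robot as it stands. The module is installed in compiled form; this text tells all that it offers.
- The arm moves only by the tool drive_tool, never from a script. Its argument "moves" is a list of rows, each a list of 3 entries, a list of its own where there are three numbers: the turn, a rotation vector about the tool's x, y, z in rad, then the shift along the tool's x, y, z in m, then the finger opening in m, from 0 to 0.0854. A call has 1 to 5 rows; each row shifts and turns the commanded pose from where the row before left it, along the tool's axes as they then stand; what a row does not reach is not made up. A row lasts 1/8 s, in which the tool goes at most 62.5 mm and 10.7 degrees, less where a joint would pass 70% of its speed; a pose out of reach is approached as far as the arm can. A call with a gripper value outside its range is refused whole. The fingers move at their own pace and stop on an object; "grip_force" is the grip in N (left out, the last holds). Time passes only in rows, so rows that do not move let the fingers close. It gives the time, the measured TCP pose, the force, the opening and the grip force at its end, in the units of the state.
- ctrl.get_state(): the state, without advancing time (a new reading comes with each control period).
- ctrl.read_camera(name): name is "scene" or "top" or "wrist"; returns a dict with "image" (480x640x3 uint8, red, green, blue), "fx", "fy", "cx", "cy" (pixels), "R" (3x3) and "t" (3): a world point X has camera coordinates R X + t. Camera axes: x right, y down, z forward; pixel columns grow to the right and rows downward; lengths in m; the calibration is good to about 2 mm. A picture is of the moment at which its call begins. There is no depth.
- ctrl.sign_off(): hands the job in; it is judged then, once.
The state is a dict: "time": time; "qpos": joint angles; "dq": joint speeds; "joint_efforts": joint torques, N m; "eef_pos": TCP position; "tcp_rot": TCP orientation; "contact_force": force on the tool from outside, world axes, zero at the start; "wrist_torque": the same for the moment, N m; "opening": opening from 0.0 (shut) to 1.0 (fully open); "finger_force": force on a finger pad.
Only numpy, scipy, OpenCV 4.12 (cv2) and the standard library are available. Lean on these libraries where they do the work, as an engineer would, in place of code of your own. Each camera call takes 0.05 s, during which the arm holds its last target. There are 200 camera calls.

## Working session

There is one attempt and no reset: what is moved stays moved. The work goes in short steps, Python scripts to look and compute and a tool call to move; the robot and the scene stay as the last step left them, time stands still between calls to the robot, and variables do not carry over. Pictures are saved under pics/ and viewed, at most 10 in all, crops included, and the job is handed in when it is done.

Besides the shell and the picture viewer there is one more tool, called after "Emit:" by a JSON object that holds its "name" and its "arguments", one argument or row to a line. drive_tool: Moves the arm, as the interface text tells. Its arguments: {"type":"object","properties":{"moves":{"type":"array","items":{"type":"array"}},"grip_force":{"type":"number"}},"required":["moves"]}

```bash
mkdir -p pics
cat > h.py <<'E'
import numpy as np, cv2
from plant import ctrl
from scipy.spatial.transform import Rotation as Rn
def snap(cam,name):
    d=ctrl.read_camera(cam); cv2.imwrite(f'pics/{name}.png',d['image'][:,:,::-1])
    np.savez(f'pics/{name}.npz',**{k:np.array(v) for k,v in d.items() if k!='image'}); return d
def ray(name,u,v,z):
    d=np.load(f'pics/{name}.npz'); R,t=d['R'],d['t']
    r=R.T@np.array([(u-d['cx'])/d['fx'],(v-d['cy'])/d['fy'],1]); c=-R.T@t
    return c+r*(z-c[2])/r[2]
def rel(p):
    s=ctrl.get_state(); return Rn.from_quat(s['tcp_rot']).inv().apply(np.array(p)-s['eef_pos'])
E
python3 - <<'E'
from h import *
snap('top','top0'); snap('scene','scene0')
s=ctrl.get_state(); print(s); print(Rn.from_quat(s['tcp_rot']).as_matrix().round(3))
E
```

```text
{'time': 0.1, 'qpos': array([-1.40801845e+00,  2.87147141e-01,  1.57803139e+00, -1.28290574e-05,
        1.27862225e+00, -1.50005752e-01]), 'dq': array([ 0.00062871, -0.00115046, -0.00369352, -0.00046696,  0.00040611,
       -0.00093473]), 'joint_efforts': array([ 9.13494787e-04, -4.07295263e+01, -2.93699294e+01, -1.55337784e-04,
        3.38678830e-03, -1.61115249e-06]), 'eef_pos': array([ 0.20763263, -0.64168072,  0.24703832]), 'tcp_rot': array([ 9.87794815e-01,  1.55756815e-01, -1.31910778e-05, -1.10400114e-03]), 'contact_force': array([ 0.4462723 , -0.88388307, -0.62738736]), 'wrist_torque': array([0.03083106, 0.00055211, 0.00047375]), 'finger_force': 0.0, 'opening': 0.9993626216423559}
[[ 0.951  0.308 -0.   ]
 [ 0.308 -0.951  0.002]
 [ 0.    -0.002 -1.   ]]
```

View pics/top0.png

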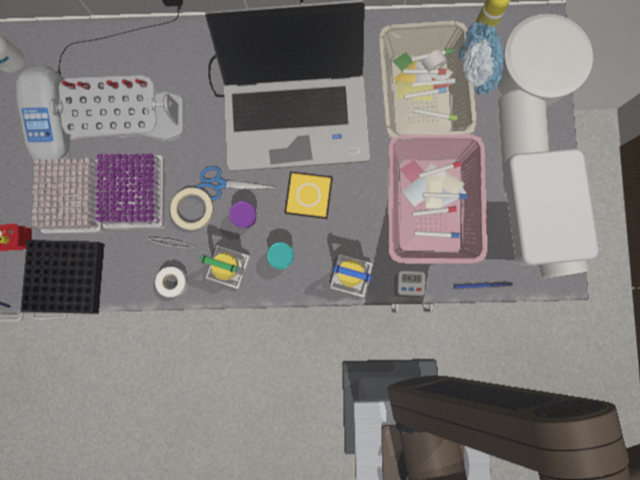

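View pics/scene0.png

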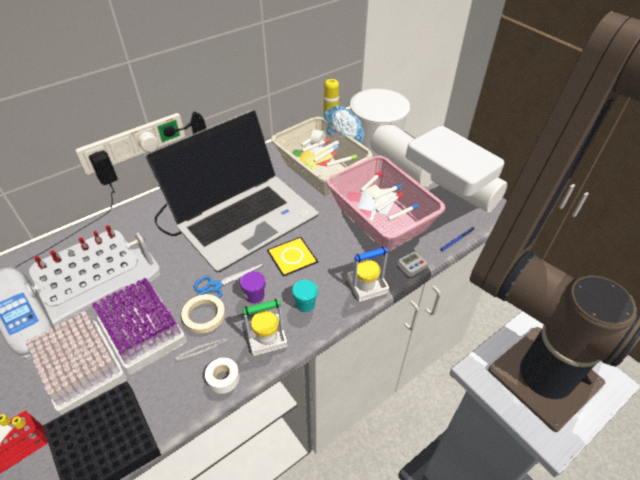

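The overview shows the blue bar around (353,274), the green bar around (218,265), and the pad centre at (309,195). The turquoise and purple look-alikes are at (280,256) and (243,215). I'll enlarge this area.

Run:
```python
from h import *
im=cv2.imread('pics/top0.png')
a=cv2.resize(im[230:310,190:250],None,fx=6,fy=6,interpolation=cv2.INTER_CUBIC)
b=cv2.resize(im[230:310,320:380],None,fx=6,fy=6,interpolation=cv2.INTER_CUBIC)
cv2.imwrite('pics/crop.png',np.hstack([a,b]))
hsv=cv2.cvtColor(im,cv2.COLOR_BGR2HSV)
for n,lo,hi,(u0,u1) in [('green',(50,120,50),(75,255,255),(195,245)),('blue',(100,120,50),(125,255,255),(325,380))]:
    m=cv2.inRange(hsv,lo,hi); k=np.zeros_like(m); k[245:300,u0:u1]=1; m*=k
    v,u=np.nonzero(m); r=cv2.minAreaRect(np.c_[u,v].astype(np.float32)); bx=cv2.boxPoints(r)
    P=[ray('top0',*q,.134) for q in bx]; c=np.mean(P,0); e=[P[1]-P[0],P[2]-P[1]]; L=max(e,key=np.linalg.norm)
    print(n,r,c.round(4),[np.linalg.norm(x).round(4) for x in e],np.degrees(np.arctan2(L[1],L[0])).round(1))
print('pad',ray('top0',309,195,.003)); d=np.load('pics/top0.npz'); print(d['R'].round(3),(-d['R'].T@d['t']).round(3))
for n,q in dict(turq=(280,256),purple=(243,215),timer=(411,284),roll=(170,282)).items(): print(n,ray('top0',*q,.05).round(3))
print(rel([0,0,0]))
```

```text
green ((217.98086547851562, 263.5531005859375), (36.393531799316406, 5.04315710067749), 19.79887580871582) [0.4821 0.461  0.134 ] [np.float64(0.0113), np.float64(0.0828)] -111.0
blue ((351.98675537109375, 272.5480651855469), (38.16080856323242, 6.04988431930542), 15.422163009643555) [0.4548 0.1605 0.134 ] [np.float64(0.0135), np.float64(0.0851)] -106.8
pad [0.65956798 0.2590353  0.003     ]
[[-0.023 -1.    -0.021]
 [-0.993  0.025 -0.116]
 [ 0.116  0.018 -0.993]] [0.384 0.197 1.378]
turq [0.503 0.329 0.05 ]
purple [0.605 0.418 0.05 ]
timer [0.429 0.019 0.05 ]
roll [0.447 0.594 0.05 ]
[-1.84151682e-04 -6.73895698e-01  2.48511441e-01]
```

View pics/crop.png

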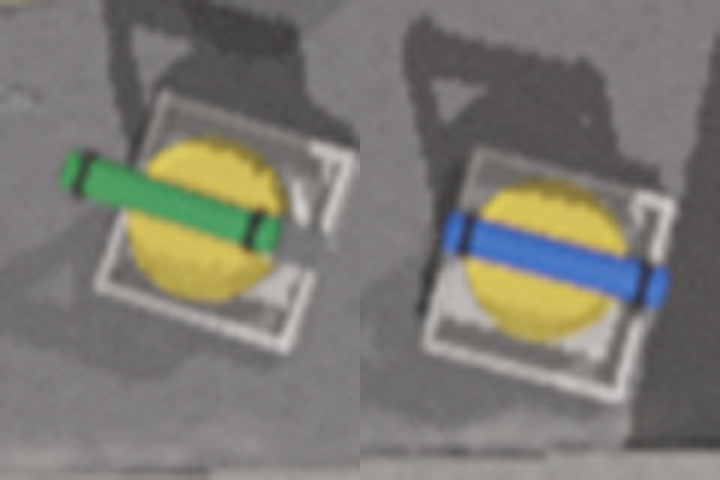

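Crop: the green bar runs (68,165)–(275,235) and the blue bar (450,232)–(663,288), and both lengths come out at about 83–85 mm, which fits 86. I'll check the height of the white box on the route, then lay out the moves.

```bash
cat >> h.py <<'E'
def tri(n1,q1,n2,q2):
    Ps=[]
    for n in(n1,n2):
        d=np.load(f'pics/{n}.npz'); K=np.array([[d['fx'],0,d['cx']],[0,d['fy'],d['cy']],[0,0,1]]); Ps.append(K@np.c_[d['R'],d['t']])
    X=cv2.triangulatePoints(*Ps,np.array(q1,float).reshape(2,1),np.array(q2,float).reshape(2,1)); return (X[:3]/X[3]).ravel()
E
python3 - <<'E'
from h import *
print('box',tri('top0',(595,258),'scene0',(502,162)),tri('top0',(521,265),'scene0',(440,186)), tri('top0',(592,152),'scene0',(502,162)))
print('blue ctr',tri('top0',(352.3,273),'scene0',(371,255)))
print('green ctr',tri('top0',(218.2,263.4),'scene0',(264,308)))
y=np.load('pics/top0.npz')
T=np.array([[.951,.308],[.308,-.951]])
w=[(.208,-.642),(.36,-.37),(.44,-.15),(.455,.16)]
for a,b in zip(w,w[1:]): d=np.subtract(b,a); print((T@d).round(3),np.linalg.norm(d).round(3))
E
```

```text
box [ 0.47324942 -0.36802304  0.15707938] [ 0.48704965 -0.18854787  0.14801895] [ 0.6701966  -0.49287197  0.01864337]
blue ctr [0.45272797 0.15830117 0.12644196]
green ctr [0.47998391 0.45860825 0.12779814]
[ 0.228 -0.212] 0.312
[ 0.144 -0.185] 0.234
[ 0.11 -0.29] 0.31
```

Emit:
{"name": "drive_tool", "arguments": {
  "moves": [
    [[0, 0, 0], [0.043, -0.04, -0.018], 0.0854],
    [[0, 0, 0], [0.043, -0.04, -0.018], 0.0854],
    [[0, 0, 0], [0.043, -0.04, -0.018], 0.0854],
    [[0, 0, 0], [0.043, -0.04, -0.018], 0.0854],
    [[0, 0, 0], [0.043, -0.04, -0.018], 0.0854]
  ]
}}

```text
time: 0.72
eef_pos: [0.3513, -0.3838, 0.3383]
tcp_rot: [0.988, 0.156, -0.0, -0.0]
contact_force: [-0.1, -0.2, 0.1]
opening: 1.0
finger_force: 0.0
```

Emit:
{"name": "drive_tool", "arguments": {
  "moves": [
    [[0, 0, 0], [0.039, -0.049, 0], 0.0854],
    [[0, 0, 0], [0.039, -0.049, 0], 0.0854],
    [[0, 0, 0], [0.039, -0.049, 0], 0.0854],
    [[0, 0, 0], [0.039, -0.049, 0], 0.0854],
    [[0, 0, 0], [0, 0, 0], 0.0854]
  ]
}}

```text
time: 1.35
eef_pos: [0.4394, -0.148, 0.3381]
tcp_rot: [0.987, 0.159, 0.0, -0.0]
contact_force: [0.8, -1.3, -0.2]
opening: 0.996
finger_force: 0.0
```

Emit:
{"name": "drive_tool", "arguments": {
  "moves": [
    [[0, 0, 0], [0.022, -0.058, 0], 0.0854],
    [[0, 0, 0], [0.022, -0.058, 0], 0.0854],
    [[0, 0, 0], [0.022, -0.058, 0], 0.0854],
    [[0, 0, 0], [0.022, -0.058, 0], 0.0854],
    [[0, 0, 0], [0.022, -0.058, 0], 0.0854]
  ]
}}

```text
time: 1.98
eef_pos: [0.4542, 0.1588, 0.3381]
tcp_rot: [0.988, 0.155, 0.0, 0.0]
contact_force: [0.6, -0.1, 1.4]
opening: 0.998
finger_force: 0.0
```

Emit:
{"name": "drive_tool", "arguments": {
  "moves": [
    [[0, 0, -0.185], [0, 0, 0], 0.0854],
    [[0, 0, -0.185], [0, 0, 0], 0.0854],
    [[0, 0, -0.185], [0, 0, 0], 0.0854],
    [[0, 0, -0.185], [0, 0, 0], 0.0854],
    [[0, 0, -0.185], [0, 0, 0], 0.0854]
  ]
}}

```text
time: 2.6
eef_pos: [0.4544, 0.1568, 0.3378]
tcp_rot: [0.813, 0.582, -0.001, 0.0]
contact_force: [-0.8, -0.2, 1.1]
opening: 0.996
finger_force: 0.0
```

Now a close look with the wrist camera.

```bash
cat >> h.py <<'E'
def bar(name,col,z=.134):
    im=cv2.imread(f'pics/{name}.png'); hsv=cv2.cvtColor(im,cv2.COLOR_BGR2HSV)
    lo,hi={'green':((50,120,50),(75,255,255)),'blue':((100,120,50),(125,255,255))}[col]
    m=cv2.inRange(hsv,lo,hi); m=cv2.morphologyEx(m,cv2.MORPH_CLOSE,np.ones((15,15)))
    n,l,st,_=cv2.connectedComponentsWithStats(m); k=1+np.argmax(st[1:,4])
    v,u=np.nonzero(l==k); r=cv2.minAreaRect(np.c_[u,v].astype(np.float32)); bx=cv2.boxPoints(r)
    P=[ray(name,*q,z) for q in bx]; c=np.mean(P,0); e=[P[1]-P[0],P[2]-P[1]]; L=max(e,key=np.linalg.norm)
    s=ctrl.get_state(); M=Rn.from_quat(s['tcp_rot']).as_matrix()
    print(col,r,c.round(4),[np.linalg.norm(x).round(4) for x in e])
    ta=np.degrees(np.arctan2(L[1],L[0]))%180; tx=np.degrees(np.arctan2(M[1,0],M[0,0]))
    print('bar ang',ta.round(1),'toolx ang',tx.round(1),'turn about tool z',np.radians(-((ta-tx+90)%180-90)).round(3))
    print('rel bar centre',rel([c[0],c[1],.127]).round(4),'eef',s['eef_pos'].round(4))
E
python3 - <<'E'
from h import *
snap('wrist','w1'); bar('w1','blue')
E
```

```text
blue ((322.0978698730469, 205.49618530273438), (87.40341186523438, 16.105268478393555), 87.75425720214844) [0.4544 0.16   0.134 ] [np.float64(0.0148), np.float64(0.0852)]
bar ang 73.6 toolx ang 71.4 turn about tool z -0.039
rel bar centre [ 0.0032 -0.0009  0.2108] eef [0.4544 0.1568 0.3378]
```

View pics/w1.png

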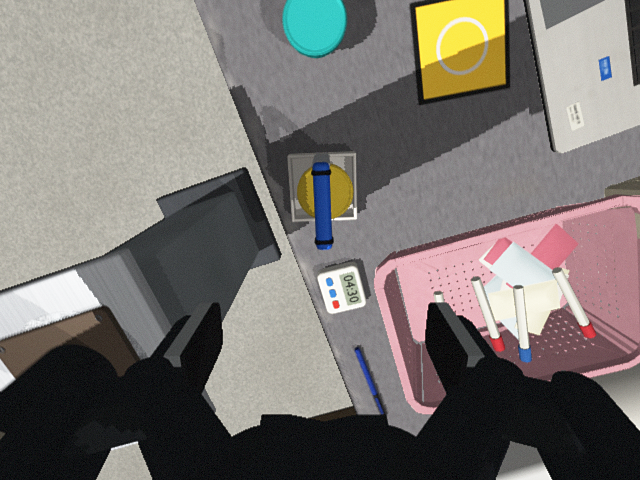

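The wrist view shows the blue bar at (322,205), upright in the picture between the finger columns. The timer is at (342,287), below finger height. The bar centre comes to (0.454, 0.160), which agrees with the top view, so I'll descend and grip.

Emit:
{"name": "drive_tool", "arguments": {
  "moves": [
    [[0, 0, -0.04], [0.003, -0.001, 0.03], 0.0854],
    [[0, 0, 0], [0, 0, 0.06], 0.0854],
    [[0, 0, 0], [0, 0, 0.06], 0.0854],
    [[0, 0, 0], [0, 0, 0.04], 0.0854],
    [[0, 0, 0], [0, 0, 0.023], 0.0854]
  ],
  "grip_force": 60
}}

```text
time: 3.28
eef_pos: [0.4528, 0.16, 0.1222]
tcp_rot: [0.804, 0.595, -0.002, -0.001]
contact_force: [-0.1, 0.4, 0.4]
opening: 0.997
finger_force: 0.0
```

Emit:
{"name": "drive_tool", "arguments": {
  "moves": [
    [[0, 0, 0], [0, 0, 0], 0.03],
    [[0, 0, 0], [0, 0, 0], 0.0],
    [[0, 0, 0], [0, 0, 0], 0.0],
    [[0, 0, 0], [0, 0, 0], 0.0],
    [[0, 0, 0], [0, 0, 0], 0.0]
  ]
}}

```text
time: 3.9
eef_pos: [0.4546, 0.1614, 0.1267]
tcp_rot: [0.803, 0.596, 0.001, 0.0]
contact_force: [-2.5, 0.5, 5.9]
opening: 0.176
finger_force: 59.7
```

Emit:
{"name": "drive_tool", "arguments": {
  "moves": [
    [[0, 0, 0], [0, 0, -0.006], 0.0],
    [[0, 0, 0], [0, 0, -0.012], 0.0],
    [[0, 0, 0], [0, 0, -0.014], 0.0],
    [[0, 0, 0], [0, 0, -0.012], 0.0],
    [[0, 0, 0], [0, 0, -0.006], 0.0]
  ]
}}

```text
time: 4.53
eef_pos: [0.4548, 0.1613, 0.1767]
tcp_rot: [0.803, 0.596, 0.001, 0.001]
contact_force: [0.5, -0.0, -6.4]
opening: 0.172
finger_force: 58.8
```

Emit:
{"name": "drive_tool", "arguments": {
  "moves": [
    [[0, 0, 0], [0, 0, 0], 0.0],
    [[0, 0, 0], [0, 0, 0], 0.0],
    [[0, 0, 0], [0, 0, 0], 0.0],
    [[0, 0, 0], [0, 0, 0], 0.0],
    [[0, 0, 0], [0, 0, 0], 0.0]
  ]
}}

```text
time: 5.15
eef_pos: [0.4541, 0.1612, 0.1751]
tcp_rot: [0.803, 0.596, -0.0, -0.0]
contact_force: [-0.8, 1.1, -6.5]
opening: 0.172
finger_force: 58.7
```

Emit:
{"name": "drive_tool", "arguments": {
  "moves": [
    [[0, 0, 0], [0, 0, 0], 0.0],
    [[0, 0, 0], [0, 0, 0], 0.0],
    [[0, 0, 0], [0, 0, 0], 0.0]
  ]
}}

```text
time: 5.52
eef_pos: [0.4542, 0.1612, 0.1754]
tcp_rot: [0.803, 0.596, 0.0, 0.0]
contact_force: [0.6, -0.1, -6.6]
opening: 0.17
finger_force: 58.7
```

Run:
```python
from h import *
F=[]
for i in range(6):
    snap('wrist' if i%2 else 'scene','w2' if i%2 else 's2'); s=ctrl.get_state(); F.append(s['contact_force'])
print(np.mean(F,0),np.std(F,0),s['wrist_torque'],s['joint_efforts'],s['eef_pos'])
cv2.imwrite('pics/w2s.png',np.hstack([cv2.resize(cv2.imread('pics/w2.png')[100:460,150:500],(400,411)),cv2.resize(cv2.imread('pics/s2.png')[180:380,220:420],(400,411))]))
```

```text
[-0.18472024 -0.34601889 -6.36400005] [0.37722652 0.64537386 0.42737254] [0.05976086 0.00956956 0.04452423] [-1.15913931e-04 -2.72209525e+01 -3.02610540e+01 -1.27314447e-02
 -4.11590212e-03  2.26118359e-04] [0.45413421 0.16118792 0.17530364]
```

View pics/w2s.png

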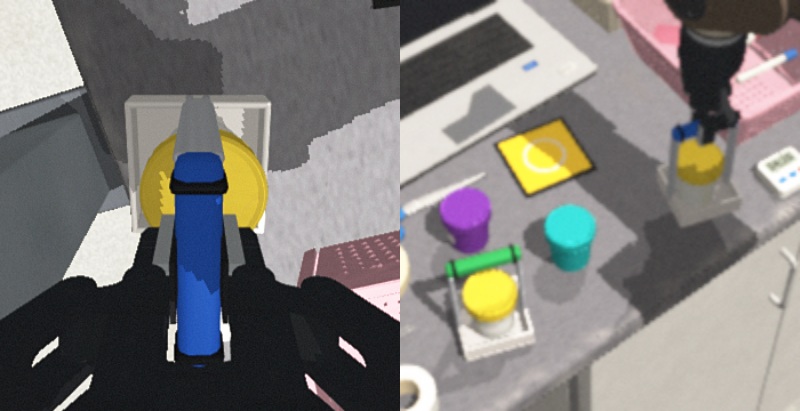

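The left half shows the blue bar at (200,250) held square in the fingers with the cup inside the tray. The right half shows the carrier clear of the worktop while green stands. The weight reads about 6.4 N. Setting it down.

Emit:
{"name": "drive_tool", "arguments": {
  "moves": [
    [[0, 0, 0], [0, 0, 0.01], 0.0],
    [[0, 0, 0], [0, 0, 0.014], 0.0],
    [[0, 0, 0], [0, 0, 0.012], 0.0],
    [[0, 0, 0], [0, 0, 0.007], 0.0],
    [[0, 0, 0], [0, 0, 0.004], 0.0]
  ]
}}

```text
time: 6.45
eef_pos: [0.4539, 0.1612, 0.1275]
tcp_rot: [0.803, 0.596, -0.0, -0.0]
contact_force: [0.5, -0.6, -5.6]
opening: 0.174
finger_force: 58.7
```

Emit:
{"name": "drive_tool", "arguments": {
  "moves": [
    [[0, 0, 0], [0, 0, 0.002], 0.0],
    [[0, 0, 0], [0, 0, 0.0], 0.0],
    [[0, 0, 0], [0, 0, 0.0], 0.0]
  ]
}}

```text
time: 6.82
eef_pos: [0.4547, 0.1613, 0.1268]
tcp_rot: [0.803, 0.596, 0.001, 0.0]
contact_force: [0.7, 1.1, -4.9]
opening: 0.178
finger_force: 58.9
```

Emit:
{"name": "drive_tool", "arguments": {
  "moves": [
    [[0, 0, 0], [0, 0, 0.001], 0.0],
    [[0, 0, 0], [0, 0, 0.001], 0.0],
    [[0, 0, 0], [0, 0, 0.0], 0.0]
  ]
}}

```text
time: 7.2
eef_pos: [0.455, 0.1614, 0.1268]
tcp_rot: [0.803, 0.596, 0.0, 0.0]
contact_force: [-5.8, -1.2, 7.5]
opening: 0.174
finger_force: 60.6
```

On the worktop, so release.

Emit:
{"name": "drive_tool", "arguments": {
  "moves": [
    [[0, 0, 0], [0, 0, -0.001], 0.02],
    [[0, 0, 0], [0, 0, 0], 0.04],
    [[0, 0, 0], [0, 0, 0], 0.0854],
    [[0, 0, 0], [0, 0, 0], 0.0854],
    [[0, 0, 0], [0, 0, 0], 0.0854]
  ]
}}

```text
time: 7.82
eef_pos: [0.4542, 0.1612, 0.1252]
tcp_rot: [0.803, 0.596, -0.0, -0.0]
contact_force: [0.9, 0.4, 0.6]
opening: 0.998
finger_force: 0.0
```

Emit:
{"name": "drive_tool", "arguments": {
  "moves": [
    [[0, 0, 0], [0, 0, -0.03], 0.0854],
    [[0, 0, 0], [0, 0, -0.045], 0.0854],
    [[0, 0, 0], [0, 0, -0.055], 0.0854],
    [[0, 0, 0], [0, 0, -0.055], 0.0854],
    [[0, 0, 0], [0, 0, -0.02], 0.0854]
  ]
}}

```text
time: 8.45
eef_pos: [0.4554, 0.1614, 0.3348]
tcp_rot: [0.803, 0.596, 0.003, 0.002]
contact_force: [-0.4, -0.0, -0.6]
opening: 1.001
finger_force: 0.0
```

Run:
```python
from h import *
snap('wrist','w3'); bar('w3','blue'); print('to green',rel([.481,.4598,.335]))
```

```text
blue ((321.0, 211.5), (87.0, 16.0), 90.0) [0.4543 0.1603 0.134 ] [np.float64(0.0146), np.float64(0.0849)]
bar ang 73.4 toolx ang 73.2 turn about tool z -0.003
rel bar centre [-0.0021 -0.0026  0.2087] eef [0.4557 0.1614 0.3357]
to green [ 0.29296452 -0.06195813  0.00123101]
```

Blue is back where it stood. On to green.

Emit:
{"name": "drive_tool", "arguments": {
  "moves": [
    [[0, 0, 0], [0.0586, -0.0124, 0], 0.0854],
    [[0, 0, 0], [0.0586, -0.0124, 0], 0.0854],
    [[0, 0, 0], [0.0586, -0.0124, 0], 0.0854],
    [[0, 0, 0], [0.0586, -0.0124, 0], 0.0854],
    [[0, 0, 0], [0.0586, -0.0124, 0], 0.0854]
  ]
}}

```text
time: 9.12
eef_pos: [0.4788, 0.4612, 0.3271]
tcp_rot: [0.803, 0.596, -0.002, 0.0]
contact_force: [1.1, -0.4, 0.6]
opening: 0.997
finger_force: 0.0
```

Emit:
{"name": "drive_tool", "arguments": {
  "moves": [
    [[0, 0, 0.07], [0, 0, 0], 0.0854],
    [[0, 0, 0], [0, 0, 0], 0.0854],
    [[0, 0, 0], [0, 0, 0], 0.0854]
  ]
}}

```text
time: 9.5
eef_pos: [0.4792, 0.4589, 0.3289]
tcp_rot: [0.823, 0.568, -0.001, 0.0]
contact_force: [0.1, 0.6, -0.5]
opening: 1.002
finger_force: 0.0
```

Run:
```python
from h import *
snap('wrist','w4'); bar('w4','green')
```

```text
green ((326.0596008300781, 206.49166870117188), (89.15425109863281, 16.998106002807617), 89.14490509033203) [0.483  0.4617 0.134 ] [np.float64(0.0152), np.float64(0.0847)]
bar ang 70.5 toolx ang 69.2 turn about tool z -0.023
rel bar centre [0.0041 0.0024 0.2026] eef [0.4794 0.4588 0.3296]
```

View pics/w4.png

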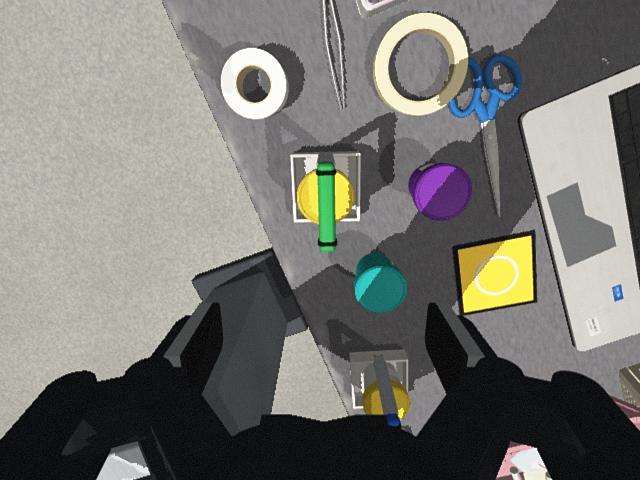

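The green bar is at (326,207) with the pads either side, and the turquoise look-alike at (380,288) is below finger height. The pad ring is at (496,275). Descending.

Emit:
{"name": "drive_tool", "arguments": {
  "moves": [
    [[0, 0, -0.023], [0.004, 0.002, 0.03], 0.0854],
    [[0, 0, 0], [0, 0, 0.055], 0.0854],
    [[0, 0, 0], [0, 0, 0.055], 0.0854],
    [[0, 0, 0], [0, 0, 0.04], 0.0854],
    [[0, 0, 0], [0, 0, 0.024], 0.0854]
  ]
}}

```text
time: 10.18
eef_pos: [0.4818, 0.4609, 0.1235]
tcp_rot: [0.817, 0.577, -0.002, -0.0]
contact_force: [-0.0, 0.6, 0.7]
opening: 1.0
finger_force: 0.0
```

Emit:
{"name": "drive_tool", "arguments": {
  "moves": [
    [[0, 0, 0], [0, 0, 0], 0.03],
    [[0, 0, 0], [0, 0, 0], 0.0],
    [[0, 0, 0], [0, 0, 0], 0.0],
    [[0, 0, 0], [0, 0, 0], 0.0],
    [[0, 0, 0], [0, 0, 0], 0.0]
  ]
}}

```text
time: 10.8
eef_pos: [0.4835, 0.4635, 0.1283]
tcp_rot: [0.817, 0.577, 0.002, -0.0]
contact_force: [-0.4, 1.1, 4.1]
opening: 0.177
finger_force: 59.8
```

Emit:
{"name": "drive_tool", "arguments": {
  "moves": [
    [[0, 0, 0], [0, 0, -0.006], 0.0],
    [[0, 0, 0], [0, 0, -0.012], 0.0],
    [[0, 0, 0], [0, 0, -0.014], 0.0],
    [[0, 0, 0], [0, 0, -0.012], 0.0],
    [[0, 0, 0], [0, 0, -0.006], 0.0]
  ]
}}

```text
time: 11.42
eef_pos: [0.4832, 0.463, 0.178]
tcp_rot: [0.817, 0.577, 0.001, 0.0]
contact_force: [-0.2, -0.4, -2.4]
opening: 0.172
finger_force: 58.9
```

Emit:
{"name": "drive_tool", "arguments": {
  "moves": [
    [[0, 0, 0], [0, 0, 0], 0.0],
    [[0, 0, 0], [0, 0, 0], 0.0],
    [[0, 0, 0], [0, 0, 0], 0.0],
    [[0, 0, 0], [0, 0, 0], 0.0],
    [[0, 0, 0], [0, 0, 0], 0.0]
  ]
}}

```text
time: 12.05
eef_pos: [0.4827, 0.4626, 0.1761]
tcp_rot: [0.817, 0.577, -0.0, -0.0]
contact_force: [-0.5, 0.1, -2.6]
opening: 0.169
finger_force: 58.9
```

Run:
```python
from h import *
F=[]
for i in range(6):
    snap('top' if i%2 else 'wrist','t5' if i%2 else 'w5'); s=ctrl.get_state(); F.append(s['contact_force'])
print(np.mean(F,0),np.std(F,0),s['eef_pos'])
print('pad w4',ray('w4',496,275,.003) )
p=ray('top0',309,195,.003); print(p,'rel',rel([p[0],p[1],s['eef_pos'][2]]))
```

```text
[ 0.03722269 -0.0108591  -3.00600736] [0.43647864 0.33214576 0.17320078] [0.48272225 0.46267422 0.17636687]
pad w4 [0.65969119 0.25918322 0.003     ]
[0.65956798 0.2590353  0.003     ] rel [-1.33009981e-01  2.34630704e-01 -3.77255775e-06]
```

Green reads about 3.0 N against blue's 6.4 N, so blue is heavier. Setting green back.

Emit:
{"name": "drive_tool", "arguments": {
  "moves": [
    [[0, 0, 0], [0, 0, 0.01], 0.0],
    [[0, 0, 0], [0, 0, 0.014], 0.0],
    [[0, 0, 0], [0, 0, 0.012], 0.0],
    [[0, 0, 0], [0, 0, 0.007], 0.0],
    [[0, 0, 0], [0, 0, 0.004], 0.0]
  ]
}}

```text
time: 12.98
eef_pos: [0.4824, 0.4625, 0.1284]
tcp_rot: [0.817, 0.577, -0.001, -0.0]
contact_force: [-3.9, -1.8, 8.9]
opening: 0.172
finger_force: 61.1
```

Emit:
{"name": "drive_tool", "arguments": {
  "moves": [
    [[0, 0, 0], [0, 0, 0.002], 0.0],
    [[0, 0, 0], [0, 0, 0.001], 0.0],
    [[0, 0, 0], [0, 0, 0.001], 0.0],
    [[0, 0, 0], [0, 0, 0.0], 0.0]
  ]
}}

```text
time: 13.48
eef_pos: [0.4829, 0.4631, 0.1286]
tcp_rot: [0.816, 0.577, 0.0, -0.0]
contact_force: [-4.8, -2.0, 9.0]
opening: 0.174
finger_force: 60.4
```

Emit:
{"name": "drive_tool", "arguments": {
  "moves": [
    [[0, 0, 0], [0, 0, -0.003], 0.02],
    [[0, 0, 0], [0, 0, 0], 0.04],
    [[0, 0, 0], [0, 0, 0], 0.0854],
    [[0, 0, 0], [0, 0, 0], 0.0854],
    [[0, 0, 0], [0, 0, 0], 0.0854]
  ]
}}

```text
time: 14.1
eef_pos: [0.4827, 0.4626, 0.128]
tcp_rot: [0.817, 0.577, -0.0, -0.0]
contact_force: [-0.6, 0.7, 0.3]
opening: 1.0
finger_force: 0.0
```

Emit:
{"name": "drive_tool", "arguments": {
  "moves": [
    [[0, 0, 0], [0, 0, -0.03], 0.0854],
    [[0, 0, 0], [0, 0, -0.045], 0.0854],
    [[0, 0, 0], [0, 0, -0.055], 0.0854],
    [[0, 0, 0], [0, 0, -0.055], 0.0854],
    [[0, 0, 0], [0, 0, -0.02], 0.0854]
  ]
}}

```text
time: 14.72
eef_pos: [0.4837, 0.4634, 0.3388]
tcp_rot: [0.817, 0.577, 0.004, 0.0]
contact_force: [0.6, -0.8, -0.2]
opening: 0.997
finger_force: 0.0
```

Run:
```python
from h import *
snap('wrist','w6'); bar('w6','green'); print('to blue',rel([.4543,.1603,.335]))
```

```text
green ((322.0, 211.5), (85.0, 16.0), 90.0) [0.4831 0.4621 0.134 ] [np.float64(0.0148), np.float64(0.0839)]
bar ang 70.8 toolx ang 70.5 turn about tool z -0.004
rel bar centre [-0.0032 -0.0014  0.2127] eef [0.4839 0.4635 0.3398]
to blue [-0.29577777  0.07316429  0.0029462 ]
```

Emit:
{"name": "drive_tool", "arguments": {
  "moves": [
    [[0, 0, 0], [-0.0592, 0.0146, 0], 0.0854],
    [[0, 0, 0], [-0.0592, 0.0146, 0], 0.0854],
    [[0, 0, 0], [-0.0592, 0.0146, 0], 0.0854],
    [[0, 0, 0], [-0.0592, 0.0146, 0], 0.0854],
    [[0, 0, 0], [-0.0592, 0.0146, 0], 0.0854]
  ]
}}

```text
time: 15.4
eef_pos: [0.4516, 0.1574, 0.3307]
tcp_rot: [0.816, 0.577, -0.002, -0.001]
contact_force: [1.5, -0.4, 0.3]
opening: 1.003
finger_force: 0.0
```

Emit:
{"name": "drive_tool", "arguments": {
  "moves": [
    [[0, 0, -0.05], [0, 0, 0], 0.0854],
    [[0, 0, 0], [0, 0, 0], 0.0854],
    [[0, 0, 0], [0, 0, 0], 0.0854]
  ]
}}

```text
time: 15.78
eef_pos: [0.4525, 0.1596, 0.332]
tcp_rot: [0.802, 0.598, -0.001, -0.001]
contact_force: [-0.3, -0.2, 0.8]
opening: 0.998
finger_force: 0.0
```

Run:
```python
from h import *
snap('wrist','w7'); bar('w7','blue')
```

```text
blue ((325.5, 209.0), (17.0, 88.0), -0.0) [0.4545 0.16   0.134 ] [np.float64(0.0848), np.float64(0.0153)]
bar ang 73.0 toolx ang 73.4 turn about tool z 0.008
rel bar centre [0.0009 0.0022 0.2053] eef [0.4526 0.1598 0.3323]
```

Emit:
{"name": "drive_tool", "arguments": {
  "moves": [
    [[0, 0, 0], [0.001, 0.002, 0.03], 0.0854],
    [[0, 0, 0], [0, 0, 0.055], 0.0854],
    [[0, 0, 0], [0, 0, 0.055], 0.0854],
    [[0, 0, 0], [0, 0, 0.042], 0.0854],
    [[0, 0, 0], [0, 0, 0.025], 0.0854]
  ]
}}

```text
time: 16.45
eef_pos: [0.4533, 0.1603, 0.1232]
tcp_rot: [0.801, 0.598, -0.002, -0.001]
contact_force: [-0.3, -0.3, 1.1]
opening: 0.998
finger_force: 0.0
```

Emit:
{"name": "drive_tool", "arguments": {
  "moves": [
    [[0, 0, 0], [0, 0, 0], 0.03],
    [[0, 0, 0], [0, 0, 0], 0.0],
    [[0, 0, 0], [0, 0, 0], 0.0],
    [[0, 0, 0], [0, 0, 0], 0.0],
    [[0, 0, 0], [0, 0, 0], 0.0]
  ]
}}

```text
time: 17.08
eef_pos: [0.4553, 0.16, 0.1278]
tcp_rot: [0.802, 0.597, 0.0, -0.0]
contact_force: [-3.9, 1.3, 6.4]
opening: 0.17
finger_force: 59.4
```

Emit:
{"name": "drive_tool", "arguments": {
  "moves": [
    [[0, 0, 0], [0, 0, -0.01], 0.0],
    [[0, 0, 0], [0, 0, -0.025], 0.0],
    [[0, 0, 0], [0, 0, -0.03], 0.0],
    [[0, 0, 0], [0, 0, -0.025], 0.0],
    [[0, 0, 0], [0, 0, -0.01], 0.0]
  ]
}}

```text
time: 17.7
eef_pos: [0.4552, 0.1595, 0.2271]
tcp_rot: [0.802, 0.597, 0.001, 0.0]
contact_force: [0.5, -0.1, -5.8]
opening: 0.172
finger_force: 59.1
```

Run:
```python
from h import *
s=ctrl.get_state(); print(s['contact_force'],s['opening'],s['eef_pos']); print(rel([.6597,.259,.228]))
```

```text
[ 0.46803626 -0.09770952 -5.7586185 ] 0.1722391044189279 [0.45517632 0.1595054  0.22708069]
[ 0.15383499  0.1675243  -0.00060366]
```

Emit:
{"name": "drive_tool", "arguments": {
  "moves": [
    [[0, 0, 0], [0.003, 0.004, 0], 0.0],
    [[0, 0, 0], [0.008, 0.009, 0], 0.0],
    [[0, 0, 0], [0.013, 0.014, 0], 0.0],
    [[0, 0, 0], [0.016, 0.017, 0], 0.0],
    [[0, 0, 0], [0.018, 0.019, 0], 0.0]
  ]
}}

```text
time: 18.32
eef_pos: [0.5325, 0.1976, 0.2242]
tcp_rot: [0.802, 0.597, -0.001, -0.001]
contact_force: [-0.0, -0.4, -6.1]
opening: 0.175
finger_force: 59.1
```

Emit:
{"name": "drive_tool", "arguments": {
  "moves": [
    [[0, 0, 0], [0.018, 0.02, 0], 0.0],
    [[0, 0, 0], [0.018, 0.02, 0], 0.0],
    [[0, 0, 0], [0.018, 0.02, 0], 0.0],
    [[0, 0, 0], [0.016, 0.018, 0], 0.0],
    [[0, 0, 0], [0.013, 0.014, 0], 0.0]
  ]
}}

```text
time: 18.95
eef_pos: [0.6447, 0.251, 0.2231]
tcp_rot: [0.802, 0.598, -0.002, -0.001]
contact_force: [0.4, 0.5, -6.7]
opening: 0.175
finger_force: 59.1
```

Emit:
{"name": "drive_tool", "arguments": {
  "moves": [
    [[0, 0, 0], [0.009, 0.009, 0], 0.0],
    [[0, 0, 0], [0.004, 0.004, 0], 0.0],
    [[0, 0, 0], [0, 0, 0], 0.0],
    [[0, 0, 0], [0, 0, 0], 0.0],
    [[0, 0, 0], [0, 0, 0], 0.0]
  ]
}}

```text
time: 19.58
eef_pos: [0.6597, 0.259, 0.2266]
tcp_rot: [0.802, 0.597, 0.0, 0.0]
contact_force: [-0.6, -0.1, -5.4]
opening: 0.178
finger_force: 59.1
```

Emit:
{"name": "drive_tool", "arguments": {
  "moves": [
    [[0, 0, 0], [0, 0, 0], 0.0],
    [[0, 0, 0], [0, 0, 0], 0.0],
    [[0, 0, 0], [0, 0, 0], 0.0],
    [[0, 0, 0], [0, 0, 0], 0.0],
    [[0, 0, 0], [0, 0, 0], 0.0]
  ]
}}

```text
time: 20.2
eef_pos: [0.6601, 0.2592, 0.2263]
tcp_rot: [0.802, 0.598, -0.0, -0.0]
contact_force: [-0.5, -0.1, -5.7]
opening: 0.177
finger_force: 59.1
```

Run:
```python
from h import *
snap('scene','s8'); snap('wrist','w8')
s=ctrl.get_state(); print(s['contact_force'],s['opening'],s['eef_pos'],abs(s['dq']).max())
cv2.imwrite('pics/end.png',np.hstack([cv2.resize(cv2.imread('pics/s8.png')[150:400,180:430],(400,400)),cv2.resize(cv2.imread('pics/w8.png')[100:460,150:500],(400,400))]))
```

```text
[-0.53163294  0.64398971 -6.53081911] 0.17219513760161181 [0.66005983 0.25913821 0.22628922] 0.0019888511312368064
```

View pics/end.png

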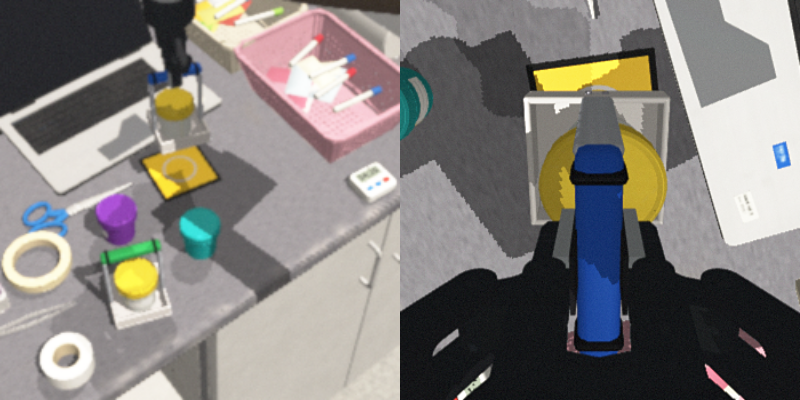

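The blue carrier hangs level over the pad at (178,168) with its cup inside. Green stands at (138,285) and the bystanders look untouched.

```bash
python3 -c "
from plant import ctrl
print(ctrl.sign_off())"
```

```text
the job is handed in; nothing more can be done
None
```

The job is handed in at about 20 s: the blue carrier is the heavier (about 6.4 N against 3.0 N for green) and is held level and still about 10 cm over the pad's centre, and green is back where it stood with its cup; no verdict came back.

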